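# Draw the blind plug from the bonder's work holder with the puller

## Robot

A 6-joint arm with a two-finger parallel gripper is mounted at the origin on the work surface. World frame = base frame: x ahead of the robot, y to its left, z up, the work surface at z = 0. Lengths are in mm, angles in rad, forces in N, time in s.
With the tool pointing down it reaches from about 300 to 775 mm from the base axis. Payload 14.6 kg.
Tool frame: the origin (TCP) lies between the finger pads; the fingertips stand 19 mm ahead of it and the grasp point (between the pads) is the TCP (manip.tcp_to_tips is the distance from the TCP to the fingertips, in mm); x points along the fingers, z is the direction in which the jaws open and shut, and the axes are right-handed (so a half turn about x gives the same grasp; the last joint's range is limited). The gripper opens to 94 mm and grips with 3 to 60 N. Pads are 16 mm wide; open, the fingers measure 119 mm over their backs; the gripper's body (75 mm by 177 mm) begins 78 mm behind the grasp point.
Start: joints at [-1.183, 0.3, 1.521, -0, 1.321, -0.067], TCP at [241.597, -494.085, 224.446] pointing down, gripper open.
Joint ranges: [-3.03, 3.03], [-0.79, 2.21], [0.23, 2.52], [-1.04, 4.18], [0, 3.07], [-2.55, 2.55]. Speed limits (rad/s): [2.22, 2.22, 2.57, 3.14, 3.14, 3.14].

## Interface

Orientations are given as [roll, pitch, yaw] about the fixed x, y, z axes, in that order (R = Rz(yaw) Ry(pitch) Rx(roll)).
In Python, from cell import manip gives the robot as it stands.
- The arm moves only by the tool jog_arm, never from a script. Its argument "moves" is a list that holds one entry, the list of rows, each a list of 6 numbers: the shift along the world's x, y, z in mm, then the turn, a rotation vector about the world's x, y, z in degrees. In form: [[[dx, dy, dz, wx, wy, wz], ...]]. A call has 1 to 5 rows; each row shifts and turns the pose as measured when the row begins; what a row does not reach is not made up. A row lasts 1/10 s, in which the tool goes at most 50 mm and 8.59 degrees, less where a joint would pass 70% of its speed; a pose out of reach is approached as far as the arm can. A call is refused whole if a number of a shift passes 50 or a number of a turn 8.59, either way. A call with a gripper value outside its range is refused whole. "gripper" is the opening, from -1 (shut) to 1 (fully open), set as the call begins (left out, the last holds). The fingers move at their own pace and stop on an object; "squeeze" is the grip in N (left out, the last holds). Time passes only in rows, so rows that do not move let the fingers close. It gives the time, the measured TCP pose, the force and the opening at its end, in the units of the state.
- manip.read_state(): the state, without advancing time (a new reading comes with each control period).
- manip.camera(name): name is "side" or "top" or "wrist"; returns (picture, depth): 384x512x3 uint8, blue, green, red; 384x512 float32, mm along the optical axis (not along the pixel's ray), 0 where there is no reading.
- manip.camera_params(name): a dict with "fx", "fy", "cx", "cy" (pixels), "rvec" (rotation vector, rad) and "tvec" (3), from world to camera coordinates, as OpenCV has them. Camera axes: x right, y down, z forward; pixel columns grow to the right and rows downward; lengths in mm; the calibration is good to about 2 mm. A picture is of the moment at which its call begins: read the wrist's pose just before it. camera_params takes no time and is no camera call; for the wrist camera it gives the pose at the moment of the call.
- manip.sign_off(): hands the job in, once; it reports no verdict.
The state is a dict: "clock": time; "joints": joint angles; "qd": joint speeds; "effort": joint torques, N m; "eef_pos": TCP position; "eef_rot": TCP orientation; "wrist_force": force on the tool from outside, world axes, zero at the start; "moment": the same for the moment, N m; "finger_gap": finger opening in mm.
Only numpy, scipy, OpenCV 4.12 (cv2) and the standard library are available. Lean on these libraries where they do the work, as an engineer would, in place of code of your own. Each camera call takes 0.05 s, during which the arm holds its last target. There are 200 camera calls.

## Task

Take the red-handled puller from its stand, lower its lug into the slotted brass insert of the square plug, feel for the slot, thread it clockwise to its stop and pull the plug straight up out of the work holder. Stand the plug upright in the blue tray with the puller still in it, and let go. Work gently, do not touch the plug with the fingers, and leave the flask, the spool and the chip box alone.

Things in the scene. Friction and masses are not known exactly. Their poses are not given: they have to be found in the camera images.
- puller_grip (a point): centre of the puller's red bar handle: 56 mm along its x, 12 mm along its y, 24 mm high, z up; 86 mm above the foot. Half a turn makes no difference. At the start the puller stands loosely upright in its stand, lug in the stand's slot, foot 6 mm above the table, and lifts straight out
- puller_lug (a point): centre of the T-lug at the foot of the puller: 28 mm along x (parallel to the handle), 8 mm along y, 6 mm thick; 3 mm above the foot, 83 mm below the handle's centre; an 8 mm round shank joins it to the handle
- stand: centre of the underside of the fixed grey puller stand, 70 x 50 mm, 30 mm high, with a slot 30 x 12 mm, 24 mm deep; the puller's x lies along the stand's x
- holder: centre of the underside of the fixed work holder on the table: red 130 mm plate 8 mm thick under a white 110 mm block, top 48 mm above the table; a square pocket 48 x 48 mm, 40 mm deep, in its middle, with a springy rubber seat under the plug that gives a few mm (2.5 N per mm) once pressed with over about 10 N. Axes x and y along the sides of the square, z up
- plug_top (a point): centre of the top face of the plug (plug's axes), flush with the top of the holder at the start, 48 mm above the table
- insert_face (a point): centre of the face of the round brass insert in the plug, 1 mm below the plug's top (plug's axes, NOT the slot's). Insert: 34 mm across, 6 mm thick, a slot 13.5 mm wide right across it for the lug. It sits tight in the plug with the slot at an unknown bearing up to 57 degrees either side of the plug's x axis, to be seen, or found by touching lightly at successive angles
- hollow_floor (a point): centre of the floor of the 12 mm high hollow under the insert, 18 mm below the insert's face: a lug that finds the slot drops that far. With its foot 1 to 5 mm above this floor, about 50 degrees clockwise (seen from above) takes the lug under the brass to a stop; 0.1 to 0.2 N m there is plenty. Puller and plug must not press on each other with more than 35 N; 0.5 N m is too much
- tray_in (a point): centre of the inner floor of the fixed blue tray, 120 x 120 mm outside, 110 mm inside, rim 20 mm above the table, floor 10 mm above the table; the floor is a springy liner that gives a few mm (2.5 N per mm) under load
- flask_mid (a point): middle of a white closed flask, 42 mm across, 90 mm tall, bystander
- spool_mid (a point): middle of a brass wire spool standing on its flange, 50 mm across, 32 mm tall, bystander
- chipbox_mid (a point): middle of a black chip box with yellow lid, 50 x 50 x 22 mm, bystander
- puller: the whole puller, an upright steel rod with a red handle, 98 mm tall, 140 g; origin at the centre of its foot, axes as its handle
- plug: the whole square plug with its insert, aluminium, 46 x 46 mm, 40 mm high, about 250 g; origin at the centre of its underside, 8 mm above the table at the start; axes x, y along its sides, z up. Rubber seals hold it in the pocket, so drawing it takes about 6 to 15 N over the first 25 mm or so
- tray: the fixed blue tray, origin at the centre of its underside
Things that resemble listed ones, but are neither listed nor needed, are in the scene too. Of the things shaped like the tray, the blue one is meant. There is more than one size of the puller; the job needs the larger.

How it is judged:
By the outcome, as a careful person would: the job done as asked, in the order asked, and still so for the second after the job is handed in, with the robot touching nothing.
It also fails if it takes over 72 s, if anything falls off the work surface, if the arm or the gripper's body presses on something with over 40 N, if the wrist force passes 120 N, or if a joint passes its speed limit or range.

## Working session

There is one attempt and no reset: what is moved stays moved. The work goes in short steps, Python scripts to look and compute and a tool call to move; the robot and the scene stay as the last step left them, time stands still between calls to the robot, and variables do not carry over. Pictures are saved under pics/ and viewed, about 8 in all and at most 12, crops included, and the job is handed in when it is done.

Besides the shell and the picture viewer there is one more tool, called after "Request:" by a JSON object that holds its "op" and its "data", one argument or row to a line. jog_arm: Moves the arm, as the interface text tells. Its arguments: {"type":"object","properties":{"moves":{"type":"array","items":{"type":"array","items":{"type":"array","items":{"type":"number"}}}},"gripper":{"type":"number"},"squeeze":{"type":"number"}},"required":["moves"]}

```bash
mkdir -p pics; ls
cat > h.py <<'E'
import numpy as np, cv2
from cell import manip
def P(n):
    p=manip.camera_params(n); R=cv2.Rodrigues(np.array(p['rvec'],float))[0]; return p,R,np.array(p['tvec'],float).ravel()
def ray(n,u,v,z,pp=None):
    p,R,t=pp or P(n); d=R.T@np.array([(u-p['cx'])/p['fx'],(v-p['cy'])/p['fy'],1]); o=-R.T@t
    return o+d*(z-o[2])/d[2]
def cloud(pp,dep):
    p,R,t=pp; v,u=np.mgrid[:384,:512]; c=np.stack([(u-p['cx'])/p['fx']*dep,(v-p['cy'])/p['fy']*dep,dep],-1)
    return (c-t)@R
def proj(pp,X):
    p,R,t=pp; c=R@np.array(X,float)+t; return p['fx']*c[0]/c[2]+p['cx'],p['fy']*c[1]/c[2]+p['cy']
def st():
    s=manip.read_state(); print({k:np.round(s[k],3).tolist() for k in s if k not in('qd','effort')})
E
python3 - <<'E'
from h import *
st()
ims=[]
for n in('top','side'):
    im,d=manip.camera(n); cv2.imwrite(f'pics/{n}0.png',im); np.save(f'pics/{n}0.npy',d); ims.append(im)
    p,R,t=P(n); print(n,p,-R.T@t)
cv2.imwrite('pics/top0b.png',cv2.resize(ims[0],(800,600),interpolation=cv2.INTER_CUBIC))
E
```

```text
pics
{'clock': 0.0, 'joints': [-1.183, 0.3, 1.522, 0.0, 1.321, -0.067], 'eef_pos': [241.525, -493.869, 223.882], 'eef_rot': [3.074, 1.57, 1.959], 'wrist_force': [-0.261, 0.596, 0.146], 'moment': [0.036, -0.006, -0.032], 'finger_gap': 94.07}
top {'fx': 425.41954180539597, 'fy': 425.41954180539597, 'cx': 263.20042756926654, 'cy': 198.56512058959112, 'rvec': array([ 2.19425474, -2.13949207,  0.13885402]), 'tvec': array([  -7.05894572,  579.47425979, 1132.75113206])} [ 444.07961149   19.62372744 1192.21373152]
side {'fx': 360.32896939625147, 'fy': 360.32896939625147, 'cx': 260.0960640327576, 'cy': 187.64401694248798, 'rvec': array([ 0.94523685, -2.471058  ,  1.07429043]), 'tvec': array([438.54572626, 334.11318809, 572.85362684])} [198.91381811 434.90517019 635.14253532]
```

View pics/top0b.png

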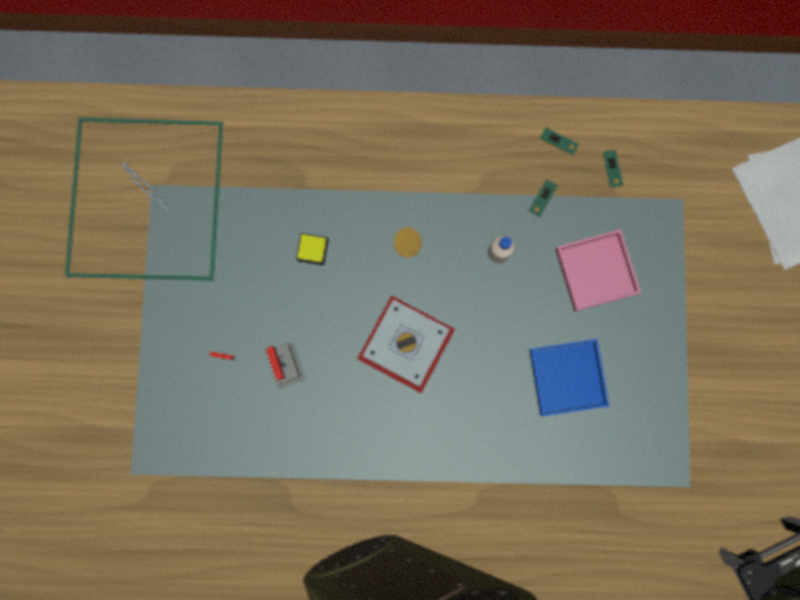

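View pics/side0.png

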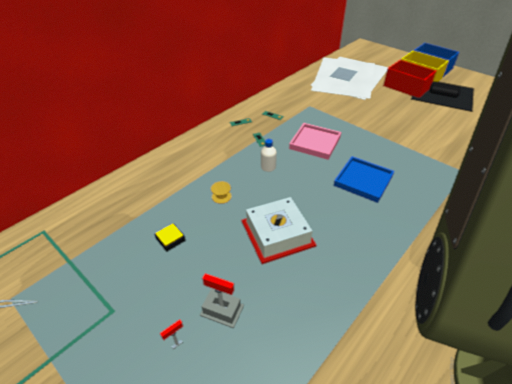

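```bash
cat > m.py <<'E'
from h import *
im=cv2.imread('pics/top0.png'); d=np.load('pics/top0.npy'); pp=P('top'); W=cloud(pp,d)
hsv=cv2.cvtColor(im,cv2.COLOR_BGR2HSV); H,S,V=hsv[...,0],hsv[...,1],hsv[...,2]
def comps(m,name,z,mn=25):
    n,l,s,c=cv2.connectedComponentsWithStats(m.astype(np.uint8))
    for i in range(1,n):
        if s[i,4]<mn or c[i][1]<70 or c[i][1]>320: continue
        q=np.argwhere(l==i)[:,::-1]; pts=np.array([ray('top',u,v,z,pp)[:2] for u,v in q],np.float32)
        r=cv2.minAreaRect(pts); zz=W[...,2][l==i]
        print(name,c[i].round(1),s[i,4],'rect',np.round(r[0],1),np.round(r[1],1),round(r[2],1),'z',np.percentile(zz,[5,50,95]).round(1))
red=((H<8)|(H>172))&(S>150)&(V>80)
comps(red,'red@104',104); comps(red,'red@8',8)
comps((H>105)&(H<125)&(S>150),'blue@20',20,200)
comps((H<100)&(S<60)&(V>150),'white@48',48,300)
comps((H>15)&(H<26)&(S>110)&(V>80)&(np.mgrid[:384,:512][0]>120),'brass@47',47)
comps((S<60)&(V<140),'grey@30',30,100)
E
python3 m.py
python3 - <<'E'
from h import *
im=cv2.imread('pics/top0.png')
a=cv2.resize(im[180:260,120:200],(400,400),interpolation=2);b=cv2.resize(im[180:260,220:300],(400,400),interpolation=2)
cv2.imwrite('pics/c1.png',np.hstack([a,b]))
E
```

```text
red@104 [175.6 231.8] 88 rect [480. 229.] [52.5 11.2] 21.1 z [102.1 105.3 108.3]
red@104 [249.3 238.7] 59 rect [467.5  41. ] [112.8   7.9] 65.6 z [ 5.5  8.6 12.8]
red@8 [175.6 231.8] 88 rect [483.2 247.5] [57.1 12.2] 21.1 z [102.1 105.3 108.3]
red@8 [249.3 238.7] 59 rect [469.6  42.9] [122.8   8.6] 65.6 z [ 5.5  8.6 12.8]
blue@20 [363.8 241.4] 1810 rect [ 470.2 -272.2] [115.7 118.1] 9.7 z [ 6.9 11.2 21.3]
white@48 [496.2 126.2] 2204 rect [ 792.2 -617.8] [118.1 239.4] 87.5 z [-1.6  2.3  6.3]
white@48 [259.5 219. ] 1151 rect [522.9  16.3] [105.6 106.1] 63.2 z [45.3 48.9 52.5]
white@48 [283.3 279.3] 7442 rect [386.  -64.7] [427.5 189.5] 90.0 z [-2.   1.8  5.6]
brass@47 [ 58.1 291. ] 14537 rect [436.9 427.1] [728.9 550. ] 5.5 z [-2.4  1.3  5.2]
brass@47 [ 59.5 135.4] 346 rect [733.3 558.8] [90.6 80.5] 0.3 z [-2.6  1.2  5. ]
brass@47 [418.5 122.7] 41 rect [ 800.7 -417.6] [11.4 45.1] 1.6 z [-2.9  0.   2.9]
brass@47 [441.1 287. ] 14913 rect [ 372.  -443.2] [504.4 841.5] 51.2 z [-3.1  0.7  4.5]
brass@47 [ 80.7 138.4] 30 rect [730.3 514.7] [20. 35.] 35.6 z [-2.3  0.3  3.5]
brass@47 [260.4 154.7] 240 rect [699.4  18.1] [47.5 41.2] 1.6 z [ 7.1 32.5 36.6]
brass@47 [ 59.9 161.8] 285 rect [661.9 551.6] [94.  65.3] 82.0 z [-3.   1.4  5. ]
brass@47 [ 70.  195.7] 26 rect [572.2 530.2] [30.5 15.2] 53.6 z [-1.1  1.8  4.2]
brass@47 [371.9 316.8] 25 rect [ 271.7 -288.3] [12.6 34.5] 26.9 z [-4.   0.8  3.6]
grey@30 [113.8 145.8] 2465 rect [733.1 449.9] [201.  167.9] 0.0 z [-1.9  2.   6.4]
grey@30 [258.3 195.3] 33453 rect [543.3   2.1] [514.3 960.8] 0.1 z [-2.1  1.7  5.9]
```

View pics/c1.png

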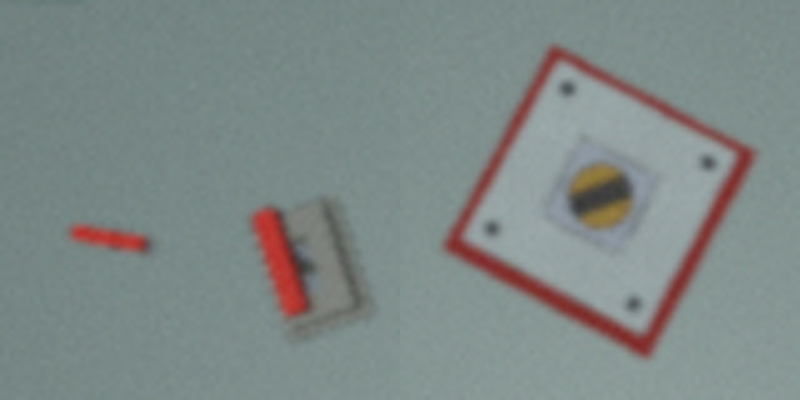

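```bash
cat >> h.py <<'E'
from scipy.spatial.transform import Rotation as Ro
def tool(): 
    s=manip.read_state(); R=Ro.from_euler('xyz',s['eef_rot']).as_matrix()
    print('t',round(s['clock'],2),'pos',np.round(s['eef_pos'],1),'toolx',R[:,0].round(4),'jaw',round(np.degrees(np.arctan2(R[1,2],R[0,2])),2),'q1,q6deg',np.degrees(s['joints'])[[0,5]].round(1),'F',np.round(s['wrist_force'],2),'M',np.round(s['moment'],3),'gap',round(s['finger_gap'],1)); return s,R
E
python3 -c "
from h import *
s,R=tool(); p,Rc,t=P('wrist'); print(R.T@(-Rc.T@t-s['eef_pos']), R.T@Rc.T, p['fx'])"
```

```text
t 0.1 pos [ 241.5 -493.9  223.9] toolx [-4.e-04  1.e-03 -1.e+00] jaw -63.94 q1,q6deg [-67.8  -3.8] F [ 0.63 -0.45 -0.12] M [0.001 0.079 0.052] gap 94.1
[-160.13145118   74.41773926    0.63731578] [[-1.83927380e-04 -2.56492789e-01  9.66546127e-01]
 [ 2.97214766e-04 -9.66546114e-01 -2.56492730e-01]
 [ 9.99999939e-01  2.40095745e-04  2.54007739e-04]] 334.63897147022135
```

Request:
{"op": "jog_arm", "data": {
  "moves": [
    [[15, 46, 0, 0, 0, 0], [15, 46, 0, 0, 0, 0], [15, 46, 0, 0, 0, 0], [15, 46, 0, 0, 0, 0], [15, 46, 0, 0, 0, 0]]
  ]
}}

```text
clock: 0.6
eef_pos: [315.2, -259.2, 220.7]
eef_rot: [-3.037, 1.565, 2.123]
wrist_force: [0.9, -0.2, 0.3]
finger_gap: 94.2
```

Request:
{"op": "jog_arm", "data": {
  "moves": [
    [[15, 46, 0, 0, 0, 0], [15, 46, 0, 0, 0, 0], [15, 46, 0, 0, 0, 0], [15, 46, 0, 0, 0, 0], [15, 46, 0, 0, 0, 0]]
  ]
}}

```text
clock: 1.1
eef_pos: [389.7, -20.4, 220.8]
eef_rot: [3.073, 1.566, 1.948]
wrist_force: [1.5, -1.0, -0.3]
finger_gap: 94.0
```

Request:
{"op": "jog_arm", "data": {
  "moves": [
    [[15, 46, 0, 0, 0, 0], [15, 46, 0, 0, 0, 0], [15, 46, 0, 0, 0, -3], [15, 40, 0, 0, 0, -3], [0, 0, 0, 0, 0, 0]]
  ]
}}

```text
clock: 1.6
eef_pos: [449.8, 169.1, 220.1]
eef_rot: [3.12, 1.566, 1.892]
wrist_force: [0.4, 0.1, 0.4]
finger_gap: 94.2
```

```bash
cat > w.py <<'E'
import sys
from h import *
s,R=tool(); pp=P('wrist'); im,d=manip.camera('wrist'); n=sys.argv[1]
cv2.imwrite(f'pics/{n}.png',im); np.savez(f'pics/{n}.npz',d=d,R=pp[1],t=pp[2])
W=cloud(pp,d); hsv=cv2.cvtColor(im,cv2.COLOR_BGR2HSV); H,S,V=hsv[...,0],hsv[...,1],hsv[...,2]
red=((H<8)|(H>172))&(S>150)&(V>60)&(W[...,2]>20)
n,l,st_,c=cv2.connectedComponentsWithStats(red.astype(np.uint8))
for i in range(1,n):
    if st_[i,4]<150: continue
    X=W[l==i]; top=np.percentile(X[:,2],97); 
    q=X[X[:,2]>np.percentile(X[:,2],90)-5]; r=cv2.minAreaRect(q[:,:2].astype(np.float32))
    print('red',c[i].round(),st_[i,4],'rect',np.round(r[0],1),np.round(r[1],1),round(r[2],1),'ztop',top.round(1),'mean',q.mean(0).round(1))
E
python3 w.py w1
```

```text
t 1.6 pos [449.8 169.1 220.1] toolx [-0.0015  0.0046 -1.    ] jaw -70.4 q1,q6deg [16.1 86.4] F [0.4  0.14 0.4 ] M [ 0.025  0.005 -0.036] gap 94.2
red [107.  81.] 433 rect [501.7 267.8] [ 15.8 154. ] 8.1 ztop 67.8 mean [493.8 325.2  67.8]
red [199. 132.] 1063 rect [487.  210.8] [54.7 52.8] 15.6 ztop 105.1 mean [482.9 228.8 104.4]
```

View pics/w1.png

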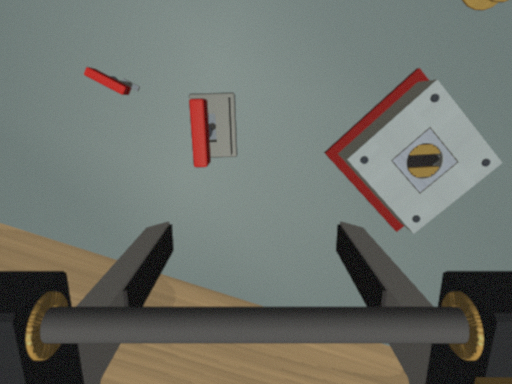

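```bash
cat > m2.py <<'E'
from h import *
z=np.load('pics/w1.npz'); p=manip.camera_params('wrist'); pp=(p,z['R'],z['t']); im=cv2.imread('pics/w1.png')
hsv=cv2.cvtColor(im,cv2.COLOR_BGR2HSV); H,S,V=hsv[...,0],hsv[...,1],hsv[...,2]
def rect(m,zz,name,box):
    mm=np.zeros_like(m); x0,x1,y0,y1=box; mm[y0:y1,x0:x1]=m[y0:y1,x0:x1]
    q=np.argwhere(mm)[:,::-1]; pts=np.array([ray('w',u,v,zz,pp)[:2] for u,v in q],np.float32)
    r=cv2.minAreaRect(pts); c=pts-pts.mean(0); w,E=np.linalg.eigh(c.T@c); print(name,len(q),np.round(r[0],1),np.round(r[1],1),round(r[2],1),'mean',pts.mean(0).round(1),'pca',round(np.degrees(np.arctan2(E[1,1],E[0,1])),1))
red=((H<8)|(H>172))&(S>150)
print(V[95:165:10,185:215:2])
for vt in(60,150,200): rect(red&(V>vt),104,f'handle{vt}',(180,225,90,175))
rect((H>15)&(H<28)&(S>120),47,'brass',(395,450,130,190))
rect((V<90),47,'slotdark',(408,443,148,174))
rect((S<70)&(V>190),48,'white',(330,505,70,240))
rect((S<60)&(V<150)&(V>90),30,'stand',(188,240,90,160))
E
python3 m2.py
python3 -c "
import cv2;im=cv2.imread('pics/w1.png');import numpy as np
cv2.imwrite('pics/c2.png',np.hstack([cv2.resize(im[125:195,390:460],(400,400),interpolation=2),cv2.resize(im[85:175,170:260],(400,400),interpolation=2)]))"
```

```text
[[142 138 116 124 126 125 127 128 123 127 127 132 130 131 131]
 [145 141 139 185 183 186 189 186 182 135  76 103 138 138 130]
 [141 143 137 175 186 185 186 182 183 154  80  81 132 136 135]
 [140 144 138 166 184 184 186 185 187 173  97  73  59  60  59]
 [146 142 143 133 182 184 188 188 186 181 130  75  62 103 135]
 [143 141 146 132 174 189 184 185 189 185 151  77  91 135 134]
 [144 144 145 143 160 185 186 183 185 185 169  93  76 129 135]]
handle60 1063 [482.5 227.8] [54.3 13.5] 21.1 mean [483.3 228.4] pca -159.2
handle150 860 [481.9 229.2] [54.2 10.5] 21.0 mean [482.5 229.4] pca -158.9Traceback (most recent call last):
  File "m2.py", line 10, in <module>
    for vt in(60,150,200): rect(red&(V>vt),104,f'handle{vt}',(180,225,90,175))
                           ~~~~^^^^^^^^^^^^^^^^^^^^^^^^^^^^^^^^^^^^^^^^^^^^^^^
  File "m2.py", line 7, in rect
    r=cv2.minAreaRect(pts); c=pts-pts.mean(0); w,E=np.linalg.eigh(c.T@c); print(name,len(q),np.round(r[0],1),np.round(r[1],1),round(r[2],1),'mean',pts.mean(0).round(1),'pca',round(np.degrees(np.arctan2(E[1,1],E[0,1])),1))
cv2.error: OpenCV(4.12.0) /io/opencv/modules/imgproc/src/convhull.cpp:143: error: (-215:Assertion failed) total >= 0 && (depth == CV_32F || depth == CV_32S) in function 'convexHull'
```

View pics/c2.png

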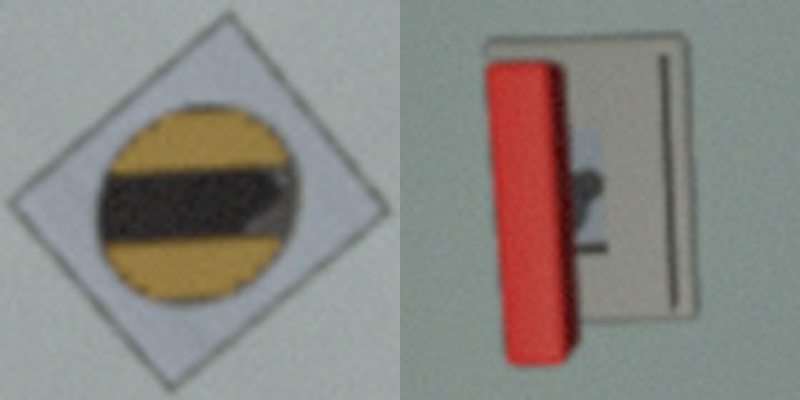

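```bash
sed -i 's/(60,150,200)/(60,150)/' m2.py; sed -i '/^print(V/d' m2.py; python3 m2.py
python3 - <<'E'
from h import *
z=np.load('pics/w1.npz'); p=manip.camera_params('wrist'); pp=(p,z['R'],z['t'])
f=lambda u,v,zz:ray('w',390+u*70/400-.5+.0875,125+v*70/400-.5+.0875,zz,pp)[:2]
c=[f(*x,48) for x in((230,12),(388,210),(173,388),(12,205))]; print(np.round(c,1),np.mean(c,0))
for i in range(4): e=c[(i+1)%4]-c[i]; print(np.hypot(*e).round(1),np.degrees(np.arctan2(e[1],e[0])).round(1))
for a,b in(((108,178),(285,166)),((105,241),(275,234))): 
    e=f(*b,47)-f(*a,47); print('slot',np.degrees(np.arctan2(e[1],e[0])).round(1))
E
```

```text
handle60 1063 [482.5 227.8] [54.3 13.5] 21.1 mean [483.3 228.4] pca -159.2
handle150 860 [481.9 229.2] [54.2 10.5] 21.0 mean [482.5 229.4] pca -158.9
brass 455 [524.2  15.4] [31.7 28.2] 22.1 mean [524.1  15.6] pca -158.9
slotdark 409 [524.6  14.8] [12.6 33.4] 22.2 mean [524.6  15. ] pca 112.8
[[556.2  25.5]
 [534.9 -16.2]
 [493.3   4.5]
 [513.6  46. ]] [524.5119683  14.962914 ]
46.9 -117.1
46.5 153.6
46.3 63.9
47.3 -25.7
slot -66.4
slot -67.9Traceback (most recent call last):
  File "m2.py", line 12, in <module>
    rect((S<70)&(V>190),48,'white',(330,505,70,240))
    ~~~~^^^^^^^^^^^^^^^^^^^^^^^^^^^^^^^^^^^^^^^^^^^^
  File "m2.py", line 7, in rect
    r=cv2.minAreaRect(pts); c=pts-pts.mean(0); w,E=np.linalg.eigh(c.T@c); print(name,len(q),np.round(r[0],1),np.round(r[1],1),round(r[2],1),'mean',pts.mean(0).round(1),'pca',round(np.degrees(np.arctan2(E[1,1],E[0,1])),1))
cv2.error: OpenCV(4.12.0) /io/opencv/modules/imgproc/src/convhull.cpp:143: error: (-215:Assertion failed) total >= 0 && (depth == CV_32F || depth == CV_32S) in function 'convexHull'
```

Request:
{"op": "jog_arm", "data": {
  "moves": [
    [[16, 30, 0, -0.3, -0.1, 1.4], [16, 30, 0, 0, 0, 0], [0, 0, -30, 0, 0, 0], [0, 0, -30, 0, 0, 0], [0, 0, -5, 0, 0, 0]]
  ]
}}

```text
clock: 2.15
eef_pos: [482.0, 224.8, 153.9]
eef_rot: [-0.078, 1.569, -1.281]
wrist_force: [0.0, 0.3, -0.1]
finger_gap: 93.7
```

```bash
python3 -c "
from h import *
tool()"
```

```text
t 2.15 pos [482.  224.8 153.9] toolx [ 6.e-04 -2.e-03 -1.e+00] jaw -68.88 q1,q6deg [21.1 90. ] F [ 0.02  0.27 -0.07] M [-0.061  0.022 -0.011] gap 93.7
```

Request:
{"op": "jog_arm", "data": {
  "moves": [
    [[0.2, 4.2, 0, 0.1, 0, 0], [0, 0, -30, 0, 0, 0], [0, 0, -25, 0, 0, 0], [0, 0, -5, 0, 0, 0], [0, 0, 0, 0, 0, 0]]
  ]
}}

```text
clock: 2.65
eef_pos: [484.7, 227.3, 98.9]
eef_rot: [1.531, 1.564, 0.326]
wrist_force: [-0.7, -0.9, 0.5]
finger_gap: 93.8
```

```bash
python3 w.py w2
```

```text
t 2.65 pos [484.7 227.3  98.9] toolx [ 0.0068  0.0023 -1.    ] jaw -69.03 q1,q6deg [21.2 90.3] F [-0.65 -0.86  0.53] M [ 0.015 -0.033 -0.014] gap 93.8
red [102. 156.] 1245 rect [513.5 293.2] [ 27.3 109.9] 30.7 ztop 67.6 mean [494.5 326.   67. ]
red [247. 250.] 2349 rect [504.1 238. ] [102.6  11.2] 20.9 ztop 104.8 mean [484.2 230.4 104.3]
```

Request:
{"op": "jog_arm", "data": {
  "moves": [
    [[-2, 1.5, -6, -0.1, 0.4, 0], [0, 0, 0, 0, 0, 0], [0, 0, 0, 0, 0, 0]]
  ]
}}

```text
clock: 3.0
eef_pos: [484.0, 229.4, 96.3]
eef_rot: [1.725, 1.566, 0.52]
wrist_force: [0.2, 0.5, 0.1]
finger_gap: 94.0
```

Request:
{"op": "jog_arm", "data": {
  "moves": [
    [[0, 0, 0, 0, 0, 0], [0, 0, 0, 0, 0, 0], [0, 0, 0, 0, 0, 0], [0, 0, 0, 0, 0, 0], [0, 0, 0, 0, 0, 0]]
  ],
  "gripper": -1,
  "squeeze": 12
}}

```text
clock: 3.5
eef_pos: [484.3, 229.6, 97.3]
eef_rot: [1.692, 1.565, 0.487]
wrist_force: [0.4, -0.3, 0.8]
finger_gap: 57.5
```

```bash
python3 -c "
from h import *
tool()"
```

```text
t 3.5 pos [484.3 229.6  97.3] toolx [ 0.0054  0.0028 -1.    ] jaw -69.03 q1,q6deg [21.4 90.4] F [ 0.43 -0.26  0.77] M [-0.033 -0.027 -0.038] gap 57.5
```

Request:
{"op": "jog_arm", "data": {
  "moves": [
    [[-1, 0, -4, -0.2, 0.4, 0], [0, 0, 0, 0, 0, 0], [0, 0, 0, 0, 0, 0]]
  ]
}}

```text
clock: 3.8
eef_pos: [483.2, 229.6, 92.7]
eef_rot: [-1.538, 1.568, -2.743]
wrist_force: [0.8, -0.3, 0.5]
finger_gap: 33.0
```

Request:
{"op": "jog_arm", "data": {
  "moves": [
    [[0, 0, 0, 0, 0, 0], [0, 0, 0, 0, 0, 0], [0, 0, 0, 0, 0, 0], [0, 0, 0, 0, 0, 0]]
  ]
}}

```text
clock: 4.2
eef_pos: [483.1, 229.5, 92.6]
eef_rot: [-1.549, 1.568, -2.754]
wrist_force: [0.2, 1.0, 0.3]
finger_gap: 14.9
```

```bash
python3 -c "
from h import *
tool()"
```

```text
t 4.2 pos [483.1 229.5  92.6] toolx [-0.0028 -0.0011 -1.    ] jaw -69.03 q1,q6deg [21.5 90.5] F [0.24 0.96 0.34] M [-0.005  0.031  0.029] gap 14.9
```

Request:
{"op": "jog_arm", "data": {
  "moves": [
    [[0, 0, 0, 0, 0, 0], [0, 0, 0, 0, 0, 0], [0, 0, 0, 0, 0, 0]]
  ]
}}

```text
clock: 4.5
eef_pos: [483.1, 229.6, 92.6]
eef_rot: [-1.546, 1.568, -2.751]
wrist_force: [-0.4, -0.0, -1.0]
finger_gap: 15.1
```

Request:
{"op": "jog_arm", "data": {
  "moves": [
    [[0, 0, 0, 0, 0, 0], [0, 0, 0, 0, 0, 0], [0, 0, 8, 0.1, -0.1, 0], [0, 0, 12, 0, 0, 0], [0, 0, 15, 0, 0, 0]]
  ],
  "squeeze": 35
}}

```text
clock: 5.0
eef_pos: [482.2, 229.2, 128.2]
eef_rot: [-1.803, 1.567, -3.008]
wrist_force: [0.0, -0.1, -0.4]
finger_gap: 13.4
```

```bash
python3 -c "
from h import *
tool()"
```

```text
t 5.0 pos [482.2 229.2 128.2] toolx [-4.2e-03 -6.0e-04 -1.0e+00] jaw -69.03 q1,q6deg [21.5 90.5] F [ 0.05 -0.14 -0.44] M [-0.01  -0.023  0.052] gap 13.4
```

Request:
{"op": "jog_arm", "data": {
  "moves": [
    [[0, 0, 20, 0, 0.2, 0], [0, 0, 20, 0, 0, 0], [4, -20, 5, 0, 0, 8.3], [4, -20, 0, 0, 0, 8.3], [4, -20, 0, 0, 0, 8.3]]
  ]
}}

```text
clock: 5.5
eef_pos: [494.9, 169.6, 182.8]
eef_rot: [-2.334, 1.571, -3.091]
wrist_force: [0.6, 0.3, -1.9]
finger_gap: 13.4
```

Request:
{"op": "jog_arm", "data": {
  "moves": [
    [[4, -20, 0, 0, 0, 8.3], [4, -20, 0, 0, 0, 8.3], [4, -20, 0, 0, 0, 8.3], [4, -20, 0, 0, 0, 8.3], [4, -20, 0, 0, 0, 8.3]]
  ]
}}

```text
clock: 6.0
eef_pos: [515.7, 65.6, 189.0]
eef_rot: [0.45, 1.566, 0.443]
wrist_force: [-0.1, -0.1, -1.4]
finger_gap: 13.5
```

```bash
python3 w.py w3; python3 -c "
from h import *
im,d=manip.camera('side'); a=cv2.imread('pics/w3.png'); cv2.imwrite('pics/b3.png',np.vstack([np.hstack([cv2.resize(im[90:310,140:360],(400,400)),a[:,50:450][:384].copy() if 0 else cv2.resize(a,(400,400))])]))"
```

```text
t 6.0 pos [515.7  65.6 189. ] toolx [ 0.0047  0.0022 -1.    ] jaw -0.42 q1,q6deg [3.2 3.5] F [-0.1  -0.11 -1.41] M [-0.019 -0.075  0.021] gap 13.5
red [255. 252.] 2509 rect [516.2  89.3] [11.8 99.7] 0.2 ztop 201.3 mean [516.2  67.8 200.7]
```

View pics/b3.png

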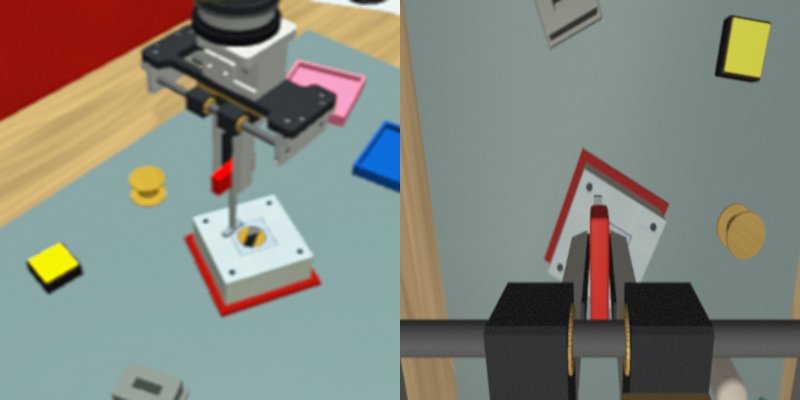

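Run:
```python
from h import *
z=np.load('pics/w3.npz'); p=manip.camera_params('wrist'); pp=(p,z['R'],z['t']); im=cv2.imread('pics/w3.png'); W=cloud(pp,z['d'])
hsv=cv2.cvtColor(im,cv2.COLOR_BGR2HSV); H,S,V=[hsv[...,i] for i in range(3)]
m=((H<8)|(H>172))&(S>150)&(W[...,2]>150); v,u=np.nonzero(m); k=(abs(u-255)<12)
print(v[k].min(), np.unique(u[k&(v<v[k].min()+25)])[[0,-1]])
for vv in range(v[k].min()-1,v[k].min()+14): print(vv,im[vv,255],W[vv,255].round(1), ray('w',255,vv,201,pp)[:2].round(1))
# expected lug/shank end: project foot
s=manip.read_state(); t=s['eef_pos']
for off in(0,5,): print(proj(pp,[t[0],t[1]+off+14,t[2]-83]))
```

```text
155 [255 255]
154 [ 39  44 131] [517.7  89.    6.9] [516.5 117.4]
155 [ 36  38 137] [515.6 139.1 349.2] [516.5 117. ]
156 [ 36  36 137] [517.7  87.    7. ] [516.5 116.6]
157 [ 39  41 141] [517.7  86.1   8. ] [516.5 116.1]
158 [ 39  41 139] [517.7  85.1   8.1] [516.5 115.7]
159 [ 39  39 140] [517.7  83.8   6.6] [516.5 115.2]
160 [ 37  39 142] [517.7  82.9   7.6] [516.5 114.8]
161 [ 37  40 140] [517.7  81.9   7.8] [516.5 114.3]
162 [ 41  45 138] [517.7  81.1   9.2] [516.5 113.9]
163 [ 58  61 130] [517.6  80.3  10.5] [516.5 113.4]
164 [ 62  69 106] [517.6  80.4  17.1] [516.5 112.9]
165 [79 87 98] [517.5  80.8  24.6] [516.5 112.5]
166 [81 91 91] [517.5  80.3  27.7] [516.5 112. ]
167 [80 90 90] [517.5  80.6  34.3] [516.5 111.6]
168 [77 86 87] [517.4  80.5  38.9] [516.5 111.1]
(np.float64(253.63359281657276), np.float64(186.99631094653432))
(np.float64(253.5825378093326), np.float64(180.48511956120456))
```

Request:
{"op": "jog_arm", "data": {
  "moves": [
    [[4, -20, 0, -0.1, 0.3, 8], [4, -20, -10, 0, 0, 8], [0, -10, -15, 0, 0, 7], [0, 0, 0, 0, 0, 0], [0, 0, 0, 0, 0, 0]]
  ]
}}

```text
clock: 6.6
eef_pos: [524.3, 15.7, 167.5]
eef_rot: [0.082, 1.568, 0.465]
wrist_force: [-0.5, -0.0, -1.0]
finger_gap: 13.7
```

```bash
python3 -c "
from h import *
tool()"
```

```text
t 6.6 pos [524.3  15.7 167.5] toolx [ 0.0028  0.0014 -1.    ] jaw 21.93 q1,q6deg [ -2.3 -24.3] F [-0.53 -0.04 -0.98] M [-0.016 -0.146  0.031] gap 13.7
```

Request:
{"op": "jog_arm", "data": {
  "moves": [
    [[0, -0.6, -15, -0.1, 0.1, 0.4], [0, 0, -12, 0, 0, 0], [0, 0, 0, 0, 0, 0], [0, 0, 0, 0, 0, 0]]
  ]
}}

```text
clock: 7.0
eef_pos: [524.4, 17.4, 139.5]
eef_rot: [-0.512, 1.569, -0.13]
wrist_force: [-0.0, 0.6, -1.9]
finger_gap: 13.6
```

```bash
python3 -c "
from h import *
tool()
im,d=manip.camera('side');a,d=manip.camera('wrist'); cv2.imwrite('pics/b4.png',np.hstack([cv2.resize(im[180:280,230:330],(400,400),interpolation=2),cv2.resize(a[100:300,156:356],(400,400),interpolation=2)]))"
```

```text
t 7.0 pos [524.4  17.4 139.5] toolx [ 2.2e-03 -3.0e-04 -1.0e+00] jaw 21.92 q1,q6deg [ -2.1 -24. ] F [-0.    0.55 -1.85] M [-0.001 -0.113 -0.019] gap 13.6
```

View pics/b4.png

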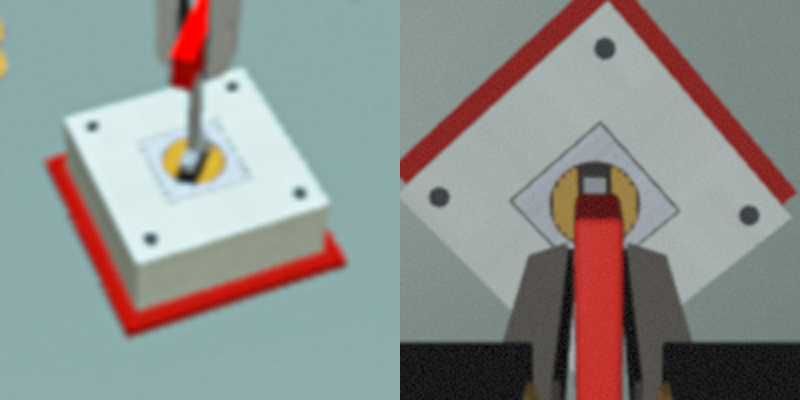

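Request:
{"op": "jog_arm", "data": {
  "moves": [
    [[0, -2.2, -2, 0, 0.1, 0.4], [0, 0, -3, 0, 0, 0], [0, 0, 0, 0, 0, 0]]
  ]
}}

```text
clock: 7.4
eef_pos: [524.8, 14.8, 135.0]
eef_rot: [-0.567, 1.569, -0.177]
wrist_force: [0.9, 0.8, -1.6]
finger_gap: 13.9
```

```bash
python3 -c "
from h import *
tool()"
```

```text
t 7.4 pos [524.8  14.8 135. ] toolx [ 1.8e-03 -3.0e-04 -1.0e+00] jaw 22.35 q1,q6deg [ -2.4 -24.7] F [ 0.88  0.77 -1.61] M [ 0.003 -0.105 -0.014] gap 13.9
```

Now through the slot, in small steps with force checks.

Request:
{"op": "jog_arm", "data": {
  "moves": [
    [[-0.3, 0.3, -2, 0, 0.1, 0], [0, 0, -2, 0, 0, 0], [0, 0, 0, 0, 0, 0]]
  ]
}}

```text
clock: 7.7
eef_pos: [524.5, 15.0, 130.8]
eef_rot: [-1.57, 1.57, -1.181]
wrist_force: [-0.6, 0.0, -1.6]
finger_gap: 13.4
```

```bash
python3 -c "
from h import *
tool()"
```

```text
t 7.7 pos [524.5  15.  130.8] toolx [ 1.e-04 -3.e-04 -1.e+00] jaw 22.32 q1,q6deg [ -2.3 -24.7] F [-0.56  0.03 -1.59] M [-0.003 -0.141  0.057] gap 13.4
```

Request:
{"op": "jog_arm", "data": {
  "moves": [
    [[0, 0, -3, 0, 0, 0], [0, 0, -3, 0, 0, 0], [0, 0, 0, 0, 0, 0]]
  ]
}}

```text
clock: 8.0
eef_pos: [524.5, 15.1, 124.3]
eef_rot: [-1.731, 1.57, -1.342]
wrist_force: [-0.4, -0.7, -1.7]
finger_gap: 13.8
```

Request:
{"op": "jog_arm", "data": {
  "moves": [
    [[0, 0, -2, 0, 0, 0], [0, 0, -2, 0, 0, 0], [0, 0, 0, 0, 0, 0]]
  ]
}}

```text
clock: 8.3
eef_pos: [524.5, 15.1, 119.8]
eef_rot: [-2.039, 1.57, -1.649]
wrist_force: [-0.0, 0.5, -1.6]
finger_gap: 13.6
```

```bash
python3 -c "
from h import *
tool()"
```

```text
t 8.3 pos [524.5  15.1 119.8] toolx [-0.e+00 -3.e-04 -1.e+00] jaw 22.32 q1,q6deg [ -2.3 -24.7] F [-0.02  0.55 -1.63] M [-0.032 -0.059 -0.053] gap 13.6
```

Request:
{"op": "jog_arm", "data": {
  "moves": [
    [[0, 0, -1.3, 0, 0, 0], [0, 0, 0, 0, 0, -5], [0, 0, 0, 0, 0, -6], [0, 0, 0, 0, 0, -6], [0, 0, 0, 0, 0, 0]]
  ]
}}

```text
clock: 8.8
eef_pos: [524.6, 15.1, 118.4]
eef_rot: [-1.356, 1.57, -1.273]
wrist_force: [0.4, 1.3, -1.6]
finger_gap: 13.6
```

```bash
python3 -c "
from h import *
tool()"
```

```text
t 8.8 pos [524.6  15.1 118.4] toolx [ 1.e-04 -3.e-04 -1.e+00] jaw 4.74 q1,q6deg [-2.3 -7.1] F [ 0.4   1.25 -1.59] M [-0.007 -0.111 -0.042] gap 13.6
```

Request:
{"op": "jog_arm", "data": {
  "moves": [
    [[0, 0, 0, 0, 0, -6], [0, 0, 0, 0, 0, -6], [0, 0, 0, 0, 0, -6], [0, 0, 0, 0, 0, 0]]
  ]
}}

```text
clock: 9.2
eef_pos: [524.6, 15.1, 118.4]
eef_rot: [-0.881, 1.57, -1.11]
wrist_force: [-0.8, -1.1, -1.8]
finger_gap: 13.5
```

Request:
{"op": "jog_arm", "data": {
  "moves": [
    [[0, 0, 0, 0, 0, -4], [0, 0, 0, 0, 0, -4], [0, 0, 0, 0, 0, 0]]
  ]
}}

```text
clock: 9.5
eef_pos: [524.6, 15.1, 118.3]
eef_rot: [-0.756, 1.57, -1.113]
wrist_force: [1.1, 0.3, -1.9]
finger_gap: 13.7
```

```bash
python3 -c "
from h import *
tool()"
```

```text
t 9.5 pos [524.6  15.1 118.3] toolx [ 2.e-04 -4.e-04 -1.e+00] jaw -20.46 q1,q6deg [-2.3 18.1] F [ 1.05  0.29 -1.88] M [-0.048 -0.056  0.033] gap 13.7
```

Request:
{"op": "jog_arm", "data": {
  "moves": [
    [[0, 0, 0, 0, 0, -2], [0, 0, 0, 0, 0, -2], [0, 0, 0, 0, 0, 0]]
  ]
}}

```text
clock: 9.8
eef_pos: [524.7, 15.0, 118.3]
eef_rot: [-0.597, 1.57, -1.012]
wrist_force: [-0.5, 0.3, -1.8]
finger_gap: 13.8
```

```bash
python3 -c "
from h import *
tool()"
```

```text
t 9.8 pos [524.7  15.  118.3] toolx [ 3.e-04 -5.e-04 -1.e+00] jaw -23.81 q1,q6deg [-2.3 21.5] F [-0.51  0.31 -1.75] M [ 0.002 -0.012 -0.038] gap 13.8
```

Request:
{"op": "jog_arm", "data": {
  "moves": [
    [[0, 0, 0, 0, 0, -2], [0, 0, 0, 0, 0, 0]]
  ]
}}

```text
clock: 10.0
eef_pos: [524.7, 15.0, 118.3]
eef_rot: [-0.525, 1.57, -0.97]
wrist_force: [0.6, 0.1, -0.6]
finger_gap: 13.9
```

```bash
python3 -c "
from h import *
tool()"
```

```text
t 10.0 pos [524.7  15.  118.3] toolx [ 4.e-04 -6.e-04 -1.e+00] jaw -25.54 q1,q6deg [-2.3 23.2] F [ 0.57  0.08 -0.55] M [-0.057 -0.02  -0.039] gap 13.9
```

Request:
{"op": "jog_arm", "data": {
  "moves": [
    [[0, 0, 0, 0, 0, -2], [0, 0, 0, 0, 0, 0]]
  ]
}}

```text
clock: 10.2
eef_pos: [524.7, 15.0, 118.3]
eef_rot: [-0.575, 1.57, -1.051]
wrist_force: [-0.5, 1.3, -1.1]
finger_gap: 13.3
```

```bash
python3 -c "
from h import *
tool()"
```

```text
t 10.2 pos [524.7  15.  118.3] toolx [ 4.e-04 -7.e-04 -1.e+00] jaw -27.26 q1,q6deg [-2.3 24.9] F [-0.46  1.3  -1.09] M [-0.14  -0.062  0.07 ] gap 13.3
```

Request:
{"op": "jog_arm", "data": {
  "moves": [
    [[0, 0, 0, 0, 0, -2], [0, 0, 0, 0, 0, 0]]
  ]
}}

```text
clock: 10.4
eef_pos: [524.7, 15.0, 118.3]
eef_rot: [-0.624, 1.57, -1.13]
wrist_force: [-0.4, 0.3, -1.9]
finger_gap: 13.6
```

```bash
python3 -c "
from h import *
tool()"
```

```text
t 10.4 pos [524.7  15.  118.3] toolx [ 4.e-04 -8.e-04 -1.e+00] jaw -28.97 q1,q6deg [-2.3 26.7] F [-0.42  0.27 -1.86] M [-0.086 -0.071  0.134] gap 13.6
```

Request:
{"op": "jog_arm", "data": {
  "moves": [
    [[0, 0, 0, 0, 0, -1], [0, 0, 0, 0, 0, 0]]
  ]
}}

```text
clock: 10.6
eef_pos: [524.7, 15.0, 118.3]
eef_rot: [-0.651, 1.57, -1.171]
wrist_force: [0.5, -0.2, -1.5]
finger_gap: 13.8
```

```bash
python3 -c "
from h import *
tool()"
```

```text
t 10.6 pos [524.7  15.  118.3] toolx [ 4.e-04 -9.e-04 -1.e+00] jaw -29.81 q1,q6deg [-2.3 27.5] F [ 0.48 -0.21 -1.47] M [-0.045 -0.073  0.149] gap 13.8
```

Request:
{"op": "jog_arm", "data": {
  "moves": [
    [[0, 0, 2, 0, 0, 0], [0, 0, 2, 0, 0, 0], [0, 0, 1.5, 0, 0, 0], [0, 0, 0, 0, 0, 0]]
  ]
}}

```text
clock: 11.0
eef_pos: [523.5, 15.0, 122.2]
eef_rot: [-2.395, 1.567, -2.913]
wrist_force: [0.8, 0.3, -6.0]
finger_gap: 13.3
```

```bash
python3 -c "
from h import *
tool()"
```

```text
t 11.0 pos [523.5  15.  122.2] toolx [-3.7e-03 -9.0e-04 -1.0e+00] jaw -29.68 q1,q6deg [-2.3 27.4] F [ 0.81  0.32 -5.99] M [-0.087 -0.251  0.136] gap 13.3
```

Request:
{"op": "jog_arm", "data": {
  "moves": [
    [[0, 0, 2, 0, 0, 0], [0, 0, 2, 0, 0, 0], [0, 0, 2, 0, 0, 0], [0, 0, 0, 0, 0, 0]]
  ]
}}

```text
clock: 11.4
eef_pos: [523.2, 15.0, 128.3]
eef_rot: [-2.453, 1.566, -2.971]
wrist_force: [1.6, -0.2, -7.9]
finger_gap: 13.4
```

```bash
python3 -c "
from h import *
tool()"
```

```text
t 11.4 pos [523.2  15.  128.3] toolx [-4.6e-03 -8.0e-04 -1.0e+00] jaw -29.68 q1,q6deg [-2.3 27.4] F [ 1.62 -0.25 -7.93] M [-0.107 -0.321  0.1  ] gap 13.4
```

Request:
{"op": "jog_arm", "data": {
  "moves": [
    [[0.5, 0, 3, 0, -0.2, 0], [0.3, 0, 3, 0, 0, 0], [0, 0, 3, 0, 0, 0], [0, 0, 3, 0, 0, 0], [0, 0, 3, 0, 0, 0]]
  ]
}}

```text
clock: 11.9
eef_pos: [523.6, 15.1, 144.1]
eef_rot: [-2.382, 1.568, -2.899]
wrist_force: [0.7, -0.4, -9.2]
finger_gap: 14.0
```

```bash
python3 -c "
from h import *
tool()"
```

```text
t 11.9 pos [523.6  15.1 144.1] toolx [-2.3e-03 -6.0e-04 -1.0e+00] jaw -29.67 q1,q6deg [-2.3 27.4] F [ 0.73 -0.45 -9.24] M [-0.06  -0.148  0.157] gap 14.0
```

Request:
{"op": "jog_arm", "data": {
  "moves": [
    [[0, 0, 3, 0, 0, 0], [0, 0, 3, 0, 0, 0], [0, 0, 3, 0, 0, 0], [0, 0, 3, 0, 0, 0], [0, 0, 3, 0, 0, 0]]
  ]
}}

```text
clock: 12.4
eef_pos: [524.5, 15.1, 162.2]
eef_rot: [0.051, 1.569, -0.468]
wrist_force: [0.3, 0.5, -2.9]
finger_gap: 13.6
```

```bash
python3 -c "
from h import *
tool()"
```

```text
t 12.4 pos [524.5  15.1 162.2] toolx [ 1.2e-03 -6.0e-04 -1.0e+00] jaw -29.69 q1,q6deg [-2.3 27.4] F [ 0.33  0.55 -2.9 ] M [-0.046 -0.079 -0.004] gap 13.6
```

Request:
{"op": "jog_arm", "data": {
  "moves": [
    [[0, 0, 5, 0, 0, 0], [0, 0, 10, 0, 0, 0], [0, 0, 15, 0, 0, 0], [0, 0, 0, 0, 0, 0]]
  ]
}}

```text
clock: 12.8
eef_pos: [525.0, 15.1, 195.9]
eef_rot: [0.339, 1.567, -0.179]
wrist_force: [-0.1, 0.3, -3.9]
finger_gap: 13.7
```

```bash
python3 -c "
from h import *
tool()
im,d=manip.camera('side'); cv2.imwrite('pics/b5.png',cv2.resize(im[100:300,160:420],(780,600),interpolation=2))"
```

```text
t 12.8 pos [525.   15.1 195.9] toolx [ 3.3e-03 -6.0e-04 -1.0e+00] jaw -29.7 q1,q6deg [-2.3 27.4] F [-0.07  0.27 -3.87] M [ 0.017 -0.049  0.028] gap 13.7
```

View pics/b5.png

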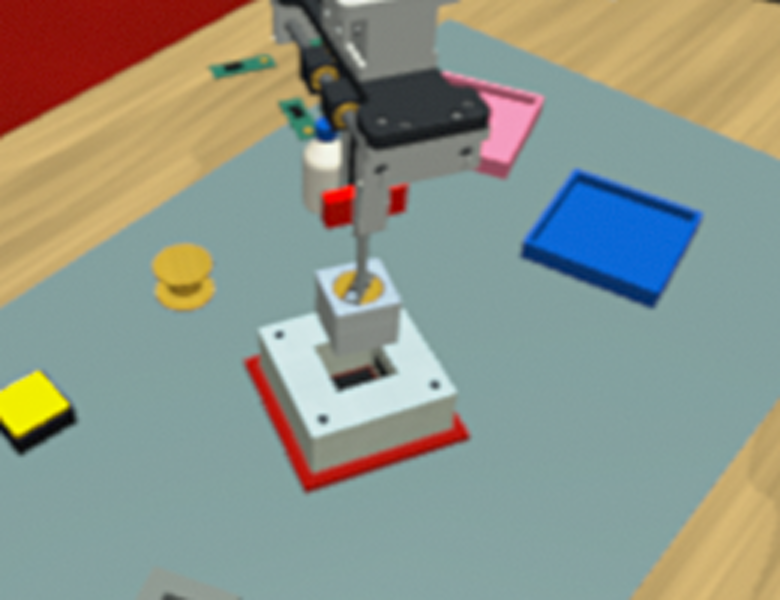

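Request:
{"op": "jog_arm", "data": {
  "moves": [
    [[-2, -10, 0, 0, 0, 0], [-4, -20, 0, 0, 0.1, 0], [-5, -25, 0, 0, 0, 0], [-5, -25, 0, 0, 0, 0], [-5, -25, 0, 0, 0, 0]]
  ]
}}

```text
clock: 13.35
eef_pos: [501.2, -93.0, 191.9]
eef_rot: [-2.667, 1.567, 3.102]
wrist_force: [-0.5, -0.3, -4.1]
finger_gap: 13.8
```

Request:
{"op": "jog_arm", "data": {
  "moves": [
    [[-5, -25, 0, 0, 0, 0], [-5, -25, 0, 0, 0, 0], [-5, -25, 0, 0, 0, 0], [-5, -25, 0, 0, 0, 0], [-5, -25, 0, 0, 0, 0]]
  ]
}}

```text
clock: 13.85
eef_pos: [471.8, -225.7, 188.8]
eef_rot: [-2.824, 1.563, 2.944]
wrist_force: [0.4, 0.2, -3.4]
finger_gap: 13.6
```

Request:
{"op": "jog_arm", "data": {
  "moves": [
    [[-4, -20, 0, 0, 0, 0], [-2, -15, 0, 0, 0, 0], [0, -5, 0, 0, 0, 0], [0, 0, 0, 0, 0, 0]]
  ]
}}

```text
clock: 14.25
eef_pos: [462.8, -270.9, 186.6]
eef_rot: [-2.885, 1.559, 2.879]
wrist_force: [-0.1, 0.1, -3.5]
finger_gap: 14.1
```

```bash
python3 -c "
from h import *
tool()"
```

```text
t 14.25 pos [ 462.8 -270.9  186.6] toolx [-0.011   0.003  -0.9999] jaw -29.75 q1,q6deg [-34.2  -4.3] F [-0.1  0.1 -3.5] M [ 0.012 -0.059  0.012] gap 14.1
```

Request:
{"op": "jog_arm", "data": {
  "moves": [
    [[7, -1, -10, -0.2, -0.6, 0], [0, 0, -20, 0, 0, 0], [0, 0, -18, 0, 0, 0], [0, 0, -5, 0, 0, 0], [0, 0, 0, 0, 0, 0]]
  ]
}}

```text
clock: 14.75
eef_pos: [472.3, -268.4, 129.9]
eef_rot: [0.289, 1.569, -0.226]
wrist_force: [-0.1, 0.1, -3.8]
finger_gap: 13.9
```

```bash
python3 -c "
from h import *
tool()"
```

```text
t 14.75 pos [ 472.3 -268.4  129.9] toolx [ 1.9e-03 -4.0e-04 -1.0e+00] jaw -29.53 q1,q6deg [-33.5  -4. ] F [-0.12  0.14 -3.78] M [ 0.037 -0.028 -0.025] gap 13.9
```

Bottom of the plug is about 6 mm above the floor and nearly vertical; lowering slowly.

Request:
{"op": "jog_arm", "data": {
  "moves": [
    [[0, 0, -2, 0, 0.1, 0], [0, 0, -2, 0, 0, 0], [0, 0, -1, 0, 0, 0], [0, 0, 0, 0, 0, 0]]
  ]
}}

```text
clock: 15.15
eef_pos: [473.5, -268.1, 126.3]
eef_rot: [-0.13, 1.567, -0.644]
wrist_force: [-0.4, -0.3, -3.3]
finger_gap: 14.1
```

```bash
python3 -c "
from h import *
tool()"
```

```text
t 15.15 pos [ 473.5 -268.1  126.3] toolx [ 0.0027 -0.002  -1.    ] jaw -29.47 q1,q6deg [-33.4  -3.9] F [-0.39 -0.27 -3.26] M [-0.038 -0.022 -0.044] gap 14.1
```

Request:
{"op": "jog_arm", "data": {
  "moves": [
    [[0, 0, -1.5, 0, 0, 0], [0, 0, -1, 0, 0, 0], [0, 0, 0, 0, 0, 0]]
  ]
}}

```text
clock: 15.45
eef_pos: [473.7, -268.4, 124.2]
eef_rot: [-0.107, 1.566, -0.622]
wrist_force: [0.0, 0.1, -3.3]
finger_gap: 13.7
```

```bash
python3 -c "
from h import *
tool()"
```

```text
t 15.45 pos [ 473.7 -268.4  124.2] toolx [ 0.0036 -0.0026 -1.    ] jaw -29.48 q1,q6deg [-33.4  -3.9] F [ 0.02  0.15 -3.35] M [ 0.025 -0.039 -0.007] gap 13.7
```

Request:
{"op": "jog_arm", "data": {
  "moves": [
    [[0, 0, -1.5, 0.1, 0.2, 0], [0, 0, -1, 0, 0, 0], [0, 0, 0, 0, 0, 0]]
  ]
}}

```text
clock: 15.75
eef_pos: [473.9, -268.7, 122.1]
eef_rot: [-0.564, 1.569, -1.079]
wrist_force: [0.4, 1.0, -1.8]
finger_gap: 13.7
```

```bash
python3 -c "
from h import *
tool()"
```

```text
t 15.75 pos [ 473.9 -268.7  122.1] toolx [ 7.0e-04 -1.3e-03 -1.0e+00] jaw -29.49 q1,q6deg [-33.4  -3.9] F [ 0.35  0.95 -1.85] M [0.015 0.028 0.016] gap 13.7
```

Request:
{"op": "jog_arm", "data": {
  "moves": [
    [[0, 0, -1, 0, 0, 0], [0, 0, -1, 0, 0, 0], [0, 0, 0, 0, 0, 0]]
  ]
}}

```text
clock: 16.05
eef_pos: [474.0, -268.7, 120.2]
eef_rot: [-0.481, 1.569, -0.996]
wrist_force: [-0.4, 0.2, -0.9]
finger_gap: 13.7
```

```bash
python3 -c "
from h import *
tool()"
```

```text
t 16.05 pos [ 474.  -268.7  120.2] toolx [ 0.001  -0.0015 -1.    ] jaw -29.49 q1,q6deg [-33.4  -3.9] F [-0.35  0.22 -0.87] M [-0.009  0.006  0.011] gap 13.7
```

Plug is down. Lower the puller foot onto the hollow floor.

Request:
{"op": "jog_arm", "data": {
  "moves": [
    [[0, 0, -1.2, 0, 0, 0], [0, 0, -1, 0, 0, 0], [0, 0, 0, 0, 0, 0]]
  ]
}}

```text
clock: 16.35
eef_pos: [474.0, -268.7, 117.8]
eef_rot: [-0.445, 1.569, -0.96]
wrist_force: [0.6, 0.6, -1.3]
finger_gap: 13.6
```

```bash
python3 -c "
from h import *
tool()"
```

```text
t 16.35 pos [ 474.  -268.7  117.8] toolx [ 0.0011 -0.0016 -1.    ] jaw -29.49 q1,q6deg [-33.4  -3.9] F [ 0.6   0.63 -1.25] M [-0.044  0.012 -0.046] gap 13.6
```

Request:
{"op": "jog_arm", "data": {
  "moves": [
    [[0, 0, -1, 0, 0, 0], [0, 0, 0, 0, 0, 0]]
  ]
}}

```text
clock: 16.55
eef_pos: [474.3, -268.8, 117.1]
eef_rot: [-0.328, 1.568, -0.843]
wrist_force: [-0.6, 1.2, 2.1]
finger_gap: 13.7
```

```bash
python3 -c "
from h import *
tool()"
```

```text
t 16.55 pos [ 474.3 -268.8  117.1] toolx [ 0.0017 -0.0019 -1.    ] jaw -29.49 q1,q6deg [-33.4  -3.9] F [-0.57  1.18  2.06] M [ 0.083  0.132 -0.013] gap 13.7
```

Request:
{"op": "jog_arm", "data": {
  "moves": [
    [[0, 0, 0, 0, 0, 0], [0, 0, 0, 0, 0, 0]]
  ],
  "squeeze": 3
}}

```text
clock: 16.75
eef_pos: [474.4, -268.9, 117.2]
eef_rot: [-0.279, 1.568, -0.793]
wrist_force: [0.2, 0.2, -0.9]
finger_gap: 15.5
```

Request:
{"op": "jog_arm", "data": {
  "moves": [
    [[0, 0, 0, 0, 0, 0], [0, 0, 0, 0, 0, 0], [0, 0, 0, 0, 0, 0], [0, 0, 0, 0, 0, 0]]
  ],
  "gripper": -0.3
}}

```text
clock: 17.15
eef_pos: [474.4, -268.9, 117.3]
eef_rot: [-0.289, 1.568, -0.804]
wrist_force: [0.3, -0.7, 1.1]
finger_gap: 32.8
```

```bash
python3 -c "
from h import *
tool()
im,d=manip.camera('side');a,d=manip.camera('wrist'); cv2.imwrite('pics/b6.png',np.hstack([cv2.resize(im[120:220,310:410],(400,400),interpolation=2),cv2.resize(a,(400,400),interpolation=2)]))"
```

```text
t 17.15 pos [ 474.4 -268.9  117.3] toolx [ 0.0023 -0.0023 -1.    ] jaw -29.49 q1,q6deg [-33.4  -3.9] F [ 0.32 -0.72  1.09] M [-0.059 -0.062 -0.06 ] gap 32.8
```

View pics/b6.png

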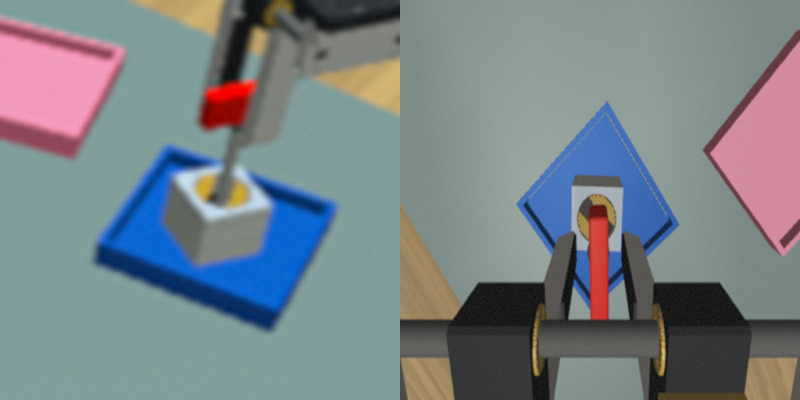

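Request:
{"op": "jog_arm", "data": {
  "moves": [
    [[0, 0, 0, 0, 0, 0], [0, 0, 0, 0, 0, 0], [0, 0, 0, 0, 0, 0], [0, 0, 0, 0, 0, 0], [0, 0, 0, 0, 0, 0]]
  ],
  "gripper": 0.4
}}

```text
clock: 17.75
eef_pos: [474.4, -268.9, 117.3]
eef_rot: [-0.27, 1.567, -0.784]
wrist_force: [0.5, -0.4, -0.3]
finger_gap: 65.3
```

Request:
{"op": "jog_arm", "data": {
  "moves": [
    [[0, 0, 8, 0, 0, 0], [0, 0, 15, 0, 0, 0], [0, 0, 20, 0, 0, 0], [0, 0, 25, 0, 0, 0], [0, 0, 25, 0, 0, 0]]
  ]
}}

```text
clock: 18.25
eef_pos: [473.0, -268.0, 212.4]
eef_rot: [-2.937, 1.568, 2.831]
wrist_force: [-0.5, -0.2, -0.4]
finger_gap: 66.0
```

Request:
{"op": "jog_arm", "data": {
  "moves": [
    [[0, 0, 20, 0, 0, 0], [0, 0, 0, 0, 0, 0], [0, 0, 0, 0, 0, 0], [0, 0, 0, 0, 0, 0], [0, 0, 0, 0, 0, 0]]
  ]
}}

```text
clock: 18.75
eef_pos: [473.3, -268.2, 236.1]
eef_rot: [-0.386, 1.569, -0.901]
wrist_force: [-0.1, 0.5, -0.5]
finger_gap: 65.8
```

```bash
python3 -c "
from h import *
tool()
im,d=manip.camera('side');a,d=manip.camera('wrist'); cv2.imwrite('pics/b7.png',np.hstack([cv2.resize(im[120:220,310:410],(400,400),interpolation=2),cv2.resize(a,(400,400),interpolation=2)]))"
```

```text
t 18.75 pos [ 473.3 -268.2  236.1] toolx [ 0.0013 -0.0017 -1.    ] jaw -29.49 q1,q6deg [-33.4  -3.9] F [-0.09  0.49 -0.49] M [-0.036  0.012  0.045] gap 65.8
```

View pics/b7.png

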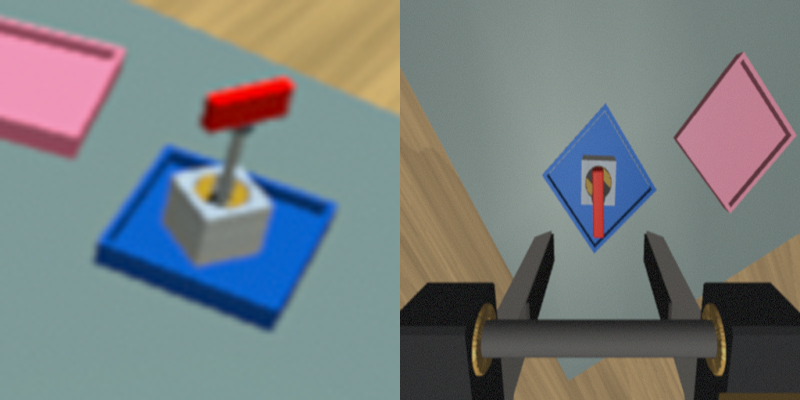

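The pictures show the plug upright on the blue tray's floor with the puller standing in it. The gripper is clear of both, so I am handing in.

```bash
python3 -c "
from h import *
print(manip.sign_off())"
```

```text
the job is handed in; nothing more can be done
None
```

The job is done and handed in at about 19 s on the robot's clock. The plug stands upright in the blue tray with the puller still in it, and the gripper is well clear above.

- **Puller:** I lifted the larger red-handled puller from its stand and aligned its lug with the slot, seen at a bearing of about -67°. It dropped in without any noticeable force.
- **Threading:** It turned about 52° clockwise, until the moment rose to 0.15 N m at the stop.
- **Drawing the plug:** The largest wrist-force reading was about 9 N, falling to about 4 N once the plug was free and hanging.
- **Tray:** I lowered it about 2–4 mm from my tray-centre estimate and saw the load come off. I then pressed the puller's foot down lightly (about 3–4 N), opened the fingers and rose straight up.

The last side and wrist pictures show plug and puller standing, the fingers clear and a wrist force near zero. The fingers never came near the plug, and the arm stayed away from the flask, the spool and the chip box. I took no final picture to check those three.

The arm settled a few mm and up to 0.6° off its commanded pose on some moves, and I corrected this as I went. No check failed.

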